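# Close a dry-fitted mortise and tenon joint and pin it with a drawbore pin

## Robot

A 6-joint arm with a two-finger parallel gripper is mounted at the origin on the work surface. World frame = base frame: x ahead of the robot, y to its left, z up, the work surface at z = 0. Lengths are in m, angles in rad, forces in N, time in s.
With the tool pointing down it reaches from about 0.375 to 0.925 m from the base axis. Payload 5.7 kg.
Tool frame: the origin (TCP) lies at the very end of the fingers, on their centre line; the grasp point (between the pads) lies 19 mm behind it; z points along the fingers, y is the line along which they close (so a half turn about z gives the same grasp; the last joint's range is limited). The gripper opens to 85 mm and grips with 20 to 120 N. Pads are 22 mm wide; open, the fingers measure 114 mm over their backs; the gripper's body (76 mm by 85 mm) begins 54 mm behind the grasp point. The pads swing forward as they close: fully open they stand 13 mm farther back than shut.
Start: joints at [-1.369, 0.359, 1.51, -0, 1.272, -0.115], TCP at [0.187, -0.57, 0.231] pointing down, gripper open.
Joint ranges: [-2.97, 2.97], [-1.01, 2.36], [0.21, 2.38], [-0.96, 4.11], [0.2, 2.71], [-2.98, 2.98]. Speed limits (rad/s): [2.39, 2.39, 3.14, 3.14, 3.14, 3.14].

## Interface

Orientations are given as a unit quaternion [w, x, y, z].
In Python, from plant import * gives the robot as it stands.
- The arm moves only by the shell command python3 -m inch 'ROWS' [OPENING]. ROWS is JSON, a list of rows, each an object of numbers: "x", "y", "z": the shift along the tool's x, y, z in mm; "ax", "ay", "az": the turn, a rotation vector about the tool's x, y, z in degrees. A call has 1 to 12 rows; each row is the pose to reach, as a shift and turn from the pose commanded when the call began, along the tool's axes at that moment; what a row does not reach only later rows make up. A row lasts 1/12 s, in which the tool goes at most 41.7 mm and 7.16 degrees, less where a joint would pass 70% of its speed; a pose out of reach is approached as far as the arm can. A call with a gripper value outside its range is refused whole. OPENING is the opening, from -1 (shut) to 1 (fully open), so that 0 is half open, set as the call begins (- or left out, the last holds). The fingers move at their own pace and stop on an object; the grip force is fixed at half the most. Time passes only in rows, so rows that repeat a pose let the fingers close. It gives the time, the measured TCP pose, the force, the opening and the grip force at its end, in the units of the state.
- sense(): the state, without advancing time (a new reading comes with each control period).
- get_image(name): name is "side" or "top"; returns (picture, depth): 400x640x3 uint8, red, green, blue; 400x640 float32, m along the optical axis (not along the pixel's ray), 0 where there is no reading.
- camera_model(name): a dict with "intrinsics" (3x3 intrinsics, pixels), "k1" (the pictures are not rectified: a ray, as slopes to the right and down, at radius r is drawn at 1 + k1 r^2 times it, then the intrinsics apply), "world_from_camera" (4x4, takes a point from camera to world coordinates). Camera axes: x right, y down, z forward; pixel columns grow to the right and rows downward; lengths in m; the calibration is good to about 2 mm. A picture is of the moment at which its call begins. camera_model takes no time and is no camera call.
- close_job(): hands the job in; it is judged then, once.
The state is a dict: "time": time; "joint_positions": joint angles; "joint_velocities": joint speeds; "effort": joint torques, N m; "position": TCP position; "ee_rot": TCP orientation; "force": force on the tool from outside, world axes, zero at the start; "wrist_torque": the same for the moment, N m; "opening": finger opening in m; "finger_force": force on a finger pad.
Only numpy, scipy, OpenCV 4.12 (cv2) and the standard library are available. Lean on these libraries where they do the work, as an engineer would, in place of code of your own. Each camera call takes 0.05 s, during which the arm holds its last target. There are 200 camera calls.

## Task

Slide the short rail up until its shoulder closes tight against the mortised post, then pull the drawbore pin out of the tool stand and push it down through the hole in the post and the tenon inside, all the way home until its collar sits on the wood, and let go of it there. The drawn joint drags on the pin, so press steadily by feel until the collar lands, but never ram the rail, force the pin or drop it, and leave the chisels, the mallet and the try square alone.

Things in the scene. Friction and masses are not known exactly. Their poses are not given: they have to be found in the camera images.
- post: Fixed pale softwood timber on 50 mm bearers, top 104 mm above the bench: 360 mm long (its x, -140 to +220), 75 wide (y, -37.5 to 37.5). Origin on the bench below the pin hole. The rail enters its mortise (48 wide, 20 high, right through along y) from +y, on two more fixed bearers (y 60-90 and 170-200). Dogs on its -y side; steel holdfast 195 mm high at x 165-185, y -95 to 17.
- cheek_hole (a point): Centre of the pin hole's mouth in the post's top face, 104 mm above the bench; axes as post. The hole is vertical, 16 mm across, sharp-edged, through the upper cheek (17 mm thick) and the lower cheek (17 mm), with the 20 mm high mortise between them.
- rail (a joint): Travel of the rail in m along the post's +y: 0 = home, shoulder tight on the post; starts at 0.015 to 0.035. Softwood, 60 wide (x), 54 thick, 200 mm long from its shoulder, top level with the post's, its tenon (45.5 wide, 17 thick) already in the mortise. A push fit: about 4 N moves it by the end and it stays where left; at home it stops dead. Meeting the post faster than 80 mm/s rams it.
- rail_end (a point): Middle of the rail's outer end face, facing the post's +y, 77 mm above the bench (50 to 104 mm); home, it lies at x 0, y 237.5 mm in post's frame. Axes as post.
- tenon_hole (a point): Centre of the hidden 16 mm hole in the tenon, mid-height (85.5 mm above the bench); axes as post. Drawbored: with the shoulder tight it lies 3.5 mm to +y of cheek_hole. The 6 mm point finds it when leaned 1 to 3 mm to +y of cheek_hole's axis; the taper then draws the springy joint tight, 0.5 mm to +y, and from about 50 mm deep the pin drags with 10 to 25 N all the way.
- pin: Drawbore pin, 0.16 kg. Origin: centre of the underside of its steel collar (27 across, 10 high); z up. Short wooden handle above, 26 mm across from 16 mm up, domed top 70 mm up, no hoop. Round steel blade below, 15 across for 58 mm, then a 40 mm taper to a 6 mm point at -98. Starts in one of the stand's holes, collar on its top, 122 mm up. Drag plus collar push over 40 N bruises the wood.
- pin_tip (a point): Point of the pin's blade, 98 mm below the origin of pin on its axis. Pulled straight up 100 mm it is clear of the stand, after 180 mm also of the chisels' tops beside it.
- stand: Fixed plywood tool stand, top 122 mm above the bench, 70 mm (x) by 250 mm (y), holes 20 mm across at y = -78, 0 and +78 mm. Origin on the bench below its middle hole. Carries the pin and the two chisels, in any order.
- chisel_a: Chisel in the stand: straight handle about 25 mm across with a flat, steel-hooped end 74 mm above the stand's top (196 mm above the bench). Origin at its collar's underside. Leave alone.
- chisel_b: A second, narrower chisel in the stand, with the same handle. Leave alone.
- mallet: Wooden mallet lying on the bench beyond the stand, head 75 x 125 x 60 mm, origin on the bench below the head's centre, handle reaching 225 mm along its -x. Leave alone.
- try_square: Try square lying on the bench beyond the rail: 120 mm dark stock along its y, origin below its middle, 175 mm steel blade along its +x. Leave alone.
Things that resemble listed ones, but are neither listed nor needed, are in the scene too. What is shaped like the pin but purple or turquoise is not meant.

How it is judged:
On the way, in this order (a step that is already met when the one before it is completed fails the run):
1. the rail is home: shoulder within 1.5 mm of the post (value of joint rail below 0.0015 m), for 0.2 s.
2. the pin stands in the hole, its collar within 1.5 mm of the post's top (z of pin in the frame of cheek_hole below 0.0015 m and horizontal distance between pin and cheek_hole below 0.003 m and angle between pin's own z axis and vertical below 0.06 rad), for 0.2 s.
At the end, for the whole second after the job is handed in: The rail's shoulder is within 1.5 mm of the post; the pin stands upright in the hole through both cheeks and the tenon, its collar within 1.5 mm of the post's top face and 3 mm of the hole's centre; both are at rest (all of step 2 and value of joint rail below 0.0015 m and linear speed of pin below 0.01 m/s and velocity of joint rail between -0.005 and 0.005 m/s); the robot touches nothing.
It fails at once if the rail is rammed: it meets the post (last 3 mm) faster than 80 mm/s (value of joint rail below 0.003 m and velocity of joint rail below -0.08 m/s).
It fails at once if the pin is forced: its side loads and collar together press on the post with over 85 N (about 45 N of push, or landed hard) (contact force between pin and post above 85 N).
It fails at once if the pin is forced against the tenon with over 35 N (contact force between pin and rail above 35 N).
It fails at once if the pin is dropped: it moves faster than 0.4 m/s with no finger on it (linear speed of pin above 0.4 m/s and contact force between the fingers and pin below 0.1 N).
It fails at once if a chisel, the mallet or the try square is disturbed (moved 20 mm) (distance of any of chisel_a, chisel_b, mallet, try_square from where it was at the start of the episode above 0.02 m).
It also fails if it takes over 72 s, if anything falls off the work surface, if the arm or the gripper's body presses on something with over 40 N, if the wrist force passes 120 N, or if a joint passes its speed limit or range.

## Working session

There is one attempt and no reset: what is moved stays moved. The work goes in short steps, Python scripts to look and compute and a shell command to move; the robot and the scene stay as the last step left them, time stands still between calls to the robot, and variables do not carry over. Pictures are saved under pics/ and viewed, at most 10 in all, crops included, and the job is handed in when it is done.

```bash
ls; mkdir -p pics
cat > h.py <<'E'
from plant import *
import numpy as np, cv2
def ray(name,u,v):
    c=camera_model(name);K=np.array(c["intrinsics"]);T=np.array(c["world_from_camera"])
    xd=np.array([(u-K[0,2])/K[0,0],(v-K[1,2])/K[1,1]]);x=xd.copy()
    for _ in range(20): x=xd/(1+c["k1"]*(x@x))
    return T[:3,3],T[:3,:3]@np.array([x[0],x[1],1.])
def onz(name,u,v,z):
    o,d=ray(name,u,v);return o+d*(z-o[2])/d[2]
def pts(name,dep):
    c=camera_model(name);K=np.array(c["intrinsics"]);T=np.array(c["world_from_camera"])
    v,u=np.mgrid[:400,:640];xd=np.stack([(u-K[0,2])/K[0,0],(v-K[1,2])/K[1,1]],-1);x=xd.copy()
    for _ in range(20): x=xd/(1+c["k1"]*(x**2).sum(-1,keepdims=True))
    p=np.concatenate([x,np.ones((400,640,1))],-1)*dep[...,None]
    return p@T[:3,:3].T+T[:3,3]
def snap(name):
    im,d=get_image(name);return im,d
E
python3 - <<'E'
from h import *
for n in("top","side"):
    im,d=snap(n);cv2.imwrite(f"pics/{n}0.png",im[...,::-1]);np.savez(f"{n}0.npz",im=im,d=d)
    c=camera_model(n);print(np.round(c["world_from_camera"],3),c["intrinsics"],c["k1"])
s=sense();print(s)
E
```

```text
pics
[[ 0.022 -0.977  0.212  0.443]
 [-1.    -0.021  0.01  -0.076]
 [-0.006 -0.212 -0.977  0.916]
 [ 0.     0.     0.     1.   ]] [[370.44096795   0.         318.67698459]
 [  0.         370.44096795 197.65511186]
 [  0.           0.           1.        ]] -0.05608502515954266
[[ 0.953 -0.222  0.204  0.334]
 [-0.301 -0.688  0.661 -0.925]
 [-0.007 -0.691 -0.723  1.064]
 [ 0.     0.     0.     1.   ]] [[489.33092036   0.         316.68870253]
 [  0.         489.33092036 196.85021899]
 [  0.           0.           1.        ]] 0.02424423642585455
{'time': 0.1, 'joint_positions': array([-1.36909024e+00,  3.59454752e-01,  1.51133786e+00,  2.74052552e-06,
        1.27251239e+00, -1.15122569e-01]), 'joint_velocities': array([ 0.00086926, -0.00196036, -0.00413182, -0.00107702,  0.00064317,
       -0.00099241]), 'effort': array([ 8.98489475e-05, -5.28650022e+01, -2.79350263e+01, -2.53894777e-04,
        4.97109766e-03,  1.87605046e-06]), 'position': array([ 0.18678762, -0.56952737,  0.23051949]), 'ee_rot': array([-8.55427054e-04,  9.87478370e-01,  1.57752134e-01, -3.57454584e-05]), 'force': array([ 0.13327594, -0.64694453, -0.28672864]), 'wrist_torque': array([ 0.01009886, -0.08771796, -0.01833452]), 'finger_force': 0.0, 'opening': 0.0852469846009239}
```

View pics/top0.png

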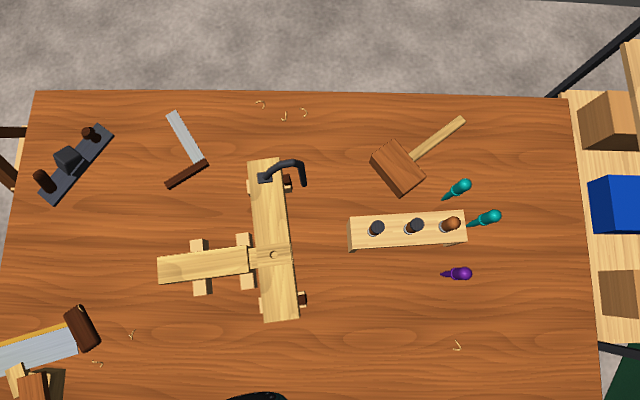

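View pics/side0.png

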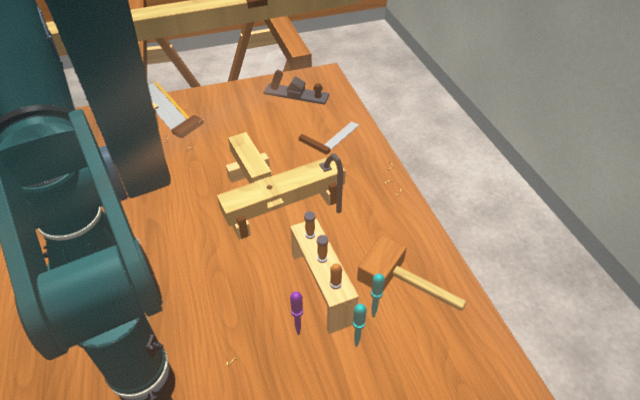

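The top view shows the post (hole at about (273,254)), the rail to its left with outer end near (158,270), and the stand with the chisels at (376,228) and (414,225). The orange, unhooped pin is at (452,223). The side view agrees: the pin is nearest the camera at (336,275).

Run:
```python
from h import *
D=np.load("top0.npz");im,d=D["im"],D["d"];P=pts("top",d)
print("depth valid",(d>0).mean())
m=((abs(P[...,2]-.104)<.008)&(d>0)).astype(np.uint8)
n,l,st,c=cv2.connectedComponentsWithStats(m)
for i in range(1,n):
    if st[i,4]>300:print(st[i],c[i],P[l==i].mean(0))
# top face corners by contour: pale mask
g=cv2.cvtColor(im,cv2.COLOR_RGB2GRAY)
print(g[244:264,262:286])
# row/column limits of the rail & post top face in the world
Q=P[(m>0)&(np.arange(640)[None,:]<310)]
print(len(Q),Q.min(0),Q.max(0))
# stand points z~.122, pin points
for nm,box,z0,z1 in(("stand",(200,260,340,480),.114,.130),("pinTop",(205,240,435,470),.14,.22),("ch1",(210,245,400,430),.14,.22),("ch2",(210,245,362,390),.14,.22)):
    a,b,e,f=box;q=P[a:b,e:f].reshape(-1,3);q=q[(q[:,2]>z0)&(q[:,2]<z1)]
    print(nm,len(q),q.mean(0),q.min(0),q.max(0))
    if nm=="stand":
        r=cv2.minAreaRect((q[:,:2]*1000).astype(np.float32));print(r)
    else:
        t=q[q[:,2]>q[:,2].max()-.008];print(" top",t.mean(0),len(t))
```

```text
depth valid 0.99594921875
[ 246  157   53  166 5367] [271.76709521 242.39221166] [0.51910217 0.03407886 0.10404255]
[ 157  245   92   40 2505] [202.35449102 264.46706587] [0.46497609 0.18329769 0.10383624]
[[189 188 182 185 187 186 185 183 182 181 180 180 180 182 183 184 186 188
  190 190 189 190 191 190]
 [185 182 182 181 181 182 182 182 182 184 185 186 186 188 189 189 189 188
  186 185 184 183 182 180]
 [182 181 183 184 184 184 186 186 185 185 185 184 183 182 181 180 178 177
  176 174 173 171 170 169]
 [184 185 184 183 182 181 181 180 178 178 176 175 174 172 171 168 167 164
  164 161 160 159 157 157]
 [178 176 176 175 174 172 170 168 166 165 164 161 158 158 156 153 151 154
  159 163 165 160 158 160]
 [170 166 164 161 160 160 154 150 152 154 157 162 167 171 175 179 180 181
  184 183 182 181 177 175]
 [163 166 168 171 173 176 171 175 186 195 168 149 151 174 184 182 178 175
  173 170 166 166 166 167]
 [180 183 186 188 189 189 189 193 177 126  78  59 122 130 151 165 168 168
  170 171 173 174 178 181]
 [188 185 182 178 175 172 172 181 107  27  86 175 193 192 180 173 179 181
  182 182 18
[... 1236 characters left out ...]
7507  0.12194475] [ 0.50690226 -0.39003767  0.11405673] [ 0.59447348 -0.13437432  0.1298837 ]
((551.12255859375, -262.51495361328125), (71.29443359375, 251.64010620117188), 4.61488676071167)
pinTop 228 [ 0.55509119 -0.33472922  0.17825814] [ 0.54363366 -0.35147293  0.14115206] [ 0.57002588 -0.32577166  0.19382206]
 top [ 0.5567009  -0.33827159  0.18991579] 118
ch1 210 [ 0.54928385 -0.25993133  0.18859327] [ 0.53816827 -0.27634495  0.14308677] [ 0.56397065 -0.24913214  0.19987855]
 top [ 0.55042754 -0.26225332  0.1969629 ] 149
ch2 183 [ 0.5428083  -0.18284145  0.19131859] [ 0.53107822 -0.19745396  0.15137727] [ 0.5570592  -0.17148073  0.19953683]
 top [ 0.54401678 -0.18421228  0.19669512] 149
```

Run:
```python
import cv2
im=cv2.imread("pics/top0.png");cv2.imwrite("pics/c1.png",cv2.resize(im[150:330,150:320],None,fx=4,fy=3.3,interpolation=cv2.INTER_CUBIC)[:, :])
```

```text
(no output)
```

View pics/c1.png

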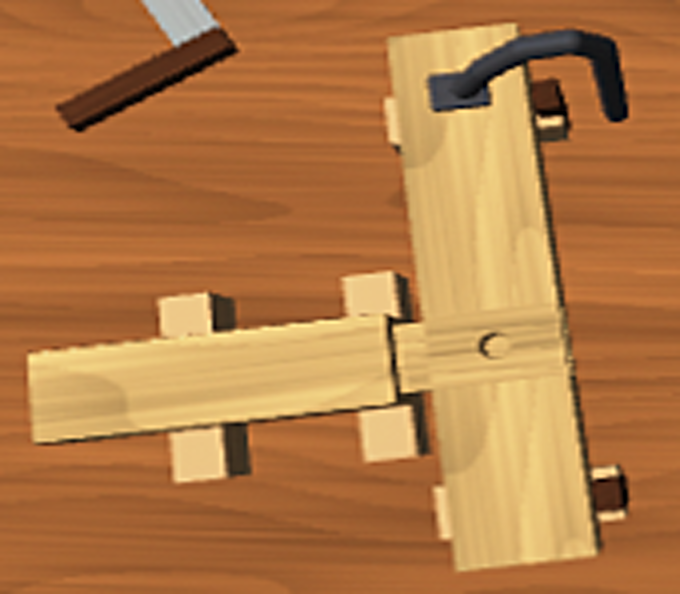

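The crop shows the hole mouth as a ring centred near full-image pixel (273.3,254.3). The rail's gap is open, and its outer end lies at columns 157-158, rows about 257-284.

Run:
```python
from h import *
D=np.load("top0.npz");im,d=D["im"],D["d"];P=pts("top",d)
m=((abs(P[...,2]-.104)<.008)&(d>0)).astype(np.uint8)
n,l,st,c=cv2.connectedComponentsWithStats(m)
for i in range(1,n):
    if st[i,4]>300:
        cn=max(cv2.findContours((l==i).astype(np.uint8),0,1)[0],key=len)[:,0]
        q=np.array([onz("top",u,v,.104)[:2]*1000 for u,v in cn],np.float32)
        r=cv2.minAreaRect(q);print(r,cv2.boxPoints(r))
print("hole",onz("top",273.3,254.3,.104))
# side view hole
S=np.load("side0.npz");g=cv2.cvtColor(S["im"],cv2.COLOR_RGB2GRAY)
print(g[180:194,258:282])
# pin by side depth
Q=pts("side",S["d"]);q=Q[255:295,322:350].reshape(-1,3);q=q[(q[:,2]>.13)];t=q[q[:,2]>q[:,2].max()-.006];print(t.mean(0),q[:,2].max())
```

```text
((530.9520263671875, 35.779632568359375), (360.07928466796875, 76.01622772216797), 9.271599769592285) [[347.1408    44.28418 ]
 [359.38812  -30.73895 ]
 [714.76324   27.275085]
 [702.5159   102.29822 ]]
((465.2322082519531, 183.9518585205078), (61.23236083984375, 200.72744750976562), 9.02096939086914) [[419.2581   278.27368 ]
 [450.73135   80.02904 ]
 [511.20633   89.630035]
 [479.73306  287.8747  ]]
hole [0.49093177 0.02900657 0.104     ]
[[196 212 214 219 222 220 209 209 213 215 219 213 211 213 218 220 219 220
  220 220 222 222 221 221]
 [226 226 226 223 222 221 216 205 211 215 216 217 213 210 213 218 219 221
  222 221 223 223 222 225]
 [225 228 225 224 220 221 220 209 210 211 215 215 218 213 211 214 220 222
  221 222 224 227 227 228]
 [222 227 227 223 223 223 222 218 209 210 213 214 217 214 207 213 218 219
  221 227 226 230 231 232]
 [219 224 228 225 223 222 222 220 213 205 196 194 205 213 209 206 213 221
  222 227 231 232 230 231]
 [212 219 226 227 223 225 224 224 215 181 152 145 155 178 195 202 213 215
  221 224 228 228 229 227]
 [212 219 223 227 227 224 225 223 193 135 113 112 112 125 179 205 210 214
  220 222 222 224 225 225]
 [223 222 223 227 228 225 223 224 182 115 106 107 104 109 173 209 210 212
  215 221 221 225 225 225]
 [224 225 222 222 228 226 223 225 204 147 113 111 114 144 193 215 213 208
  212 219 222 222 225 228]
 [226 227 227 223 225 229 224 223 222 205 182 171 165 194 214 215 217 210
  207 216 221 221 224 226]
 [230 230 232 232 225 228 227 223 226 225 217 212 203 206 213 216 215 212
  207 212 218 222 223 223]
 [233 234 233 233 228 225 228 224 222 225 224 222 216 208 212 215 214 214
  207 210 214 220 224 221]
 [234 233 233 232 231 225 224 226 223 225 226 225 220 209 206 213 212 210
  211 209 212 222 224 225]
 [233 233 233 232 232 226 224 223 225 221 226 225 225 215 207 210 213 215
  212 210 210 213 198 196]]
[ 0.33414545 -0.92529334  1.063952  ] 1.0639520015339454
```

```bash
python3 -m inch '[{"x":365,"y":-269,"az":9},{"x":365,"y":-269,"az":9},{"x":365,"y":-269,"az":9},{"x":365,"y":-269,"az":9},{"x":365,"y":-269,"az":9},{"x":365,"y":-269,"az":9},{"x":365,"y":-269,"az":9},{"x":365,"y":-269,"az":9},{"x":365,"y":-269,"az":9},{"x":365,"y":-269,"az":9},{"x":365,"y":-269,"az":9},{"x":365,"y":-269,"az":9}]' -1
```

```text
schema error: expected keys x, y, z, ax, ay, az
```

```bash
cat >> h.py <<'E'
def delta(x,y,z,yaw=9.15):  # mm in tool axes to a world target (m); turn az to the yaw wanted
    from scipy.spatial.transform import Rotation as R
    s=sense();q=s["ee_rot"];r=R.from_quat([q[1],q[2],q[3],q[0]])
    t=r.as_matrix()[:,0];now=np.degrees(np.arctan2(t[1],t[0]))
    print("tool d mm",np.round(r.inv().apply(np.array([x,y,z])-s["position"])*1000,1),"az",round(now-yaw,2),"z axis",np.round(r.as_matrix()[:,2],3),"t",s["time"],"pos",s["position"],"F",np.round(s["force"],1))
th=np.radians(9.15);H=np.array([.4913,.0292])
def post(x,y): return H+np.array([x*np.cos(th)-y*np.sin(th),x*np.sin(th)+y*np.cos(th)])/1000
E
python3 - <<'E'
from h import *
delta(*post(0,305),.231);delta(*post(0,305),.07)
print("hole side",onz("side",268.9,186.5,.104))
E
```

```text
tool d mm [ 523.6 -775.3    0.9] az 9.0 z axis [-0.     0.002 -1.   ] t 0.1 pos [ 0.18678762 -0.56952737  0.23051949] F [ 0.1 -0.6 -0.3]
tool d mm [ 523.6 -775.   161.9] az 9.0 z axis [-0.     0.002 -1.   ] t 0.1 pos [ 0.18678762 -0.56952737  0.23051949] F [ 0.1 -0.6 -0.3]
hole side [0.4905164  0.03078043 0.104     ]
```

```bash
python3 -m inch '[{"x":365,"y":-269,"z":0,"ax":0,"ay":0,"az":9},{"x":365,"y":-269,"z":0,"ax":0,"ay":0,"az":9},{"x":365,"y":-269,"z":0,"ax":0,"ay":0,"az":9},{"x":365,"y":-269,"z":0,"ax":0,"ay":0,"az":9},{"x":365,"y":-269,"z":0,"ax":0,"ay":0,"az":9},{"x":365,"y":-269,"z":0,"ax":0,"ay":0,"az":9},{"x":365,"y":-269,"z":0,"ax":0,"ay":0,"az":9},{"x":365,"y":-269,"z":0,"ax":0,"ay":0,"az":9},{"x":365,"y":-269,"z":0,"ax":0,"ay":0,"az":9},{"x":365,"y":-269,"z":0,"ax":0,"ay":0,"az":9},{"x":365,"y":-269,"z":0,"ax":0,"ay":0,"az":9},{"x":365,"y":-269,"z":0,"ax":0,"ay":0,"az":9}]' -1
python3 - <<'E'
from h import *
delta(*post(0,305),.231);delta(*post(0,305),.07)
E
```

```text
time: 1.1
position: [0.4526, -0.1955, 0.2311]
ee_rot: [-0.001, 0.997, 0.082, 0.001]
force: [-0.3, -0.7, -0.3]
opening: -0.0002
finger_force: 0.0
tool d mm [  76.4 -520.3    1.7] az 0.28 z axis [ 0.001  0.003 -1.   ] t 1.1 pos [ 0.45262872 -0.19546135  0.23111931] F [-0.3 -0.7 -0.3]
tool d mm [  76.1 -519.8  162.7] az 0.28 z axis [ 0.001  0.003 -1.   ] t 1.1 pos [ 0.45262872 -0.19546135  0.23111931] F [-0.3 -0.7 -0.3]
```

```bash
python3 -m inch '[{"x":76,"y":-520,"z":0,"ax":0,"ay":0,"az":0},{"x":76,"y":-520,"z":0,"ax":0,"ay":0,"az":0},{"x":76,"y":-520,"z":0,"ax":0,"ay":0,"az":0},{"x":76,"y":-520,"z":0,"ax":0,"ay":0,"az":0},{"x":76,"y":-520,"z":0,"ax":0,"ay":0,"az":0},{"x":76,"y":-520,"z":0,"ax":0,"ay":0,"az":0},{"x":76,"y":-520,"z":0,"ax":0,"ay":0,"az":0},{"x":76,"y":-520,"z":0,"ax":0,"ay":0,"az":0},{"x":76,"y":-520,"z":0,"ax":0,"ay":0,"az":0},{"x":76,"y":-520,"z":0,"ax":0,"ay":0,"az":0},{"x":76,"y":-520,"z":0,"ax":0,"ay":0,"az":0},{"x":76,"y":-520,"z":0,"ax":0,"ay":0,"az":0}]' -1
python3 - <<'E'
from h import *
delta(*post(0,305),.07)
E
```

```text
time: 2.1
position: [0.4421, 0.3008, 0.2311]
ee_rot: [0.0, 0.997, 0.08, -0.0]
force: [1.4, 0.4, 0.1]
opening: 0.0001
finger_force: 0.0
tool d mm [  5.4 -29.1 161.1] az 0.01 z axis [-0. -0. -1.] t 2.1 pos [0.44209738 0.30075877 0.23113575] F [1.4 0.4 0.1]
```

```bash
python3 -m inch '[{"x":5,"y":-29,"z":15,"ax":0,"ay":0,"az":0},{"x":5,"y":-29,"z":50,"ax":0,"ay":0,"az":0},{"x":5,"y":-29,"z":85,"ax":0,"ay":0,"az":0},{"x":5,"y":-29,"z":120,"ax":0,"ay":0,"az":0},{"x":5,"y":-29,"z":150,"ax":0,"ay":0,"az":0},{"x":5,"y":-29,"z":161,"ax":0,"ay":0,"az":0},{"x":5,"y":-29,"z":161,"ax":0,"ay":0,"az":0}]' -1
python3 - <<'E'
from h import *
im,d=snap("top");cv2.imwrite("pics/t1.png",im[...,::-1][180:320,100:320].repeat(3,0).repeat(3,1))
delta(*post(0,252),.07)
E
```

```text
time: 2.68
position: [0.4408, 0.3269, 0.0675]
ee_rot: [0.001, 0.997, 0.08, -0.003]
force: [-0.2, -0.5, 0.9]
opening: -0.0
finger_force: 0.0
tool d mm [ 0.9 50.6 -0.4] az -0.01 z axis [-0.003 -0.001 -1.   ] t 2.7333 pos [0.4423416  0.32782556 0.06952952] F [ 0.2 -0.2  0.3]
```

View pics/t1.png

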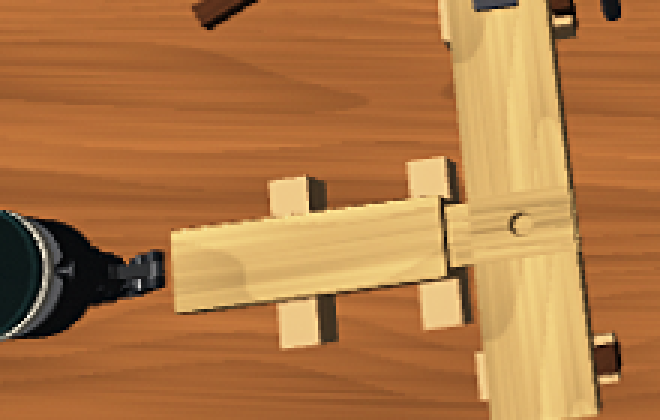

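The fingers stand about 13 crop pixels (roughly 10 mm) beyond the rail's end, at (162,270) in the crop and in line with the rail. Next I push gently.

```bash
python3 -m inch '[{"x":1,"y":4,"z":0,"ax":0,"ay":0,"az":0},{"x":1,"y":8,"z":0,"ax":0,"ay":0,"az":0},{"x":1,"y":12,"z":0,"ax":0,"ay":0,"az":0},{"x":1,"y":16,"z":0,"ax":0,"ay":0,"az":0},{"x":1,"y":20,"z":0,"ax":0,"ay":0,"az":0},{"x":1,"y":24,"z":0,"ax":0,"ay":0,"az":0},{"x":1,"y":28,"z":0,"ax":0,"ay":0,"az":0},{"x":1,"y":32,"z":0,"ax":0,"ay":0,"az":0},{"x":1,"y":36,"z":0,"ax":0,"ay":0,"az":0},{"x":1,"y":39,"z":0,"ax":0,"ay":0,"az":0},{"x":1,"y":41,"z":0,"ax":0,"ay":0,"az":0},{"x":1,"y":43,"z":0,"ax":0,"ay":0,"az":0}]' -1
python3 - <<'E'
from h import *
delta(*post(0,252),.07)
E
```

```text
time: 3.73
position: [0.4509, 0.2864, 0.0705]
ee_rot: [-0.0, 0.997, 0.08, 0.0]
force: [-1.6, 4.0, 3.1]
opening: 0.0002
finger_force: 2.1
tool d mm [-1.   8.4  0.5] az -0.01 z axis [ 0.     0.001 -1.   ] t 3.7333 pos [0.45085521 0.28644601 0.0704815 ] F [-1.6  4.   3.1]
```

In contact with a drag of about 4 N, so I continue in small steps.

```bash
python3 -m inch '[{"x":0,"y":1.5,"z":0,"ax":0,"ay":0,"az":0},{"x":0,"y":3,"z":0,"ax":0,"ay":0,"az":0},{"x":0,"y":4.5,"z":0,"ax":0,"ay":0,"az":0},{"x":0,"y":6,"z":0,"ax":0,"ay":0,"az":0},{"x":0,"y":7,"z":0,"ax":0,"ay":0,"az":0},{"x":0,"y":7,"z":0,"ax":0,"ay":0,"az":0}]' -1
```

```text
time: 4.23
position: [0.4521, 0.2792, 0.0704]
ee_rot: [0.0, 0.997, 0.08, 0.0]
force: [-2.4, 3.2, 2.2]
opening: 0.0001
finger_force: 1.4
```

```bash
python3 -m inch '[{"x":0,"y":1,"z":0,"ax":0,"ay":0,"az":0},{"x":0,"y":2,"z":0,"ax":0,"ay":0,"az":0},{"x":0,"y":2,"z":0,"ax":0,"ay":0,"az":0}]' -1
python3 - <<'E'
from h import *
delta(*post(0,252),.07)
im,d=snap("top");P=pts("top",d);q=P[235:290,120:245].reshape(-1,3);q=q[abs(q[:,2]-.104)<.004]
r=cv2.minAreaRect((q[:,:2]*1000).astype(np.float32));b=cv2.boxPoints(r)
c,s=np.cos(th),np.sin(th);e=(q[:,:2]-H)*1000;print("rail post-y max",np.percentile(-s*e[:,0]+c*e[:,1],[99,99.8,100]))
E
```

```text
time: 4.48
position: [0.4523, 0.2778, 0.0704]
ee_rot: [-0.0, 0.997, 0.08, 0.0]
force: [-3.1, 6.2, 2.4]
opening: 0.0001
finger_force: 3.1
tool d mm [-1.  -0.3  0.4] az -0.02 z axis [ 0.     0.001 -1.   ] t 4.4833 pos [0.45228709 0.27782797 0.0703732 ] F [-3.1  6.2  2.4]
rail post-y max [233.50519331 235.72728195 236.83949367]
```

```bash
python3 -m inch '[{"x":0,"y":1,"z":0,"ax":0,"ay":0,"az":0},{"x":0,"y":2,"z":0,"ax":0,"ay":0,"az":0},{"x":0,"y":2,"z":0,"ax":0,"ay":0,"az":0}]' -1
```

```text
time: 4.78
position: [0.4524, 0.2777, 0.0705]
ee_rot: [-0.002, 0.997, 0.079, 0.0]
force: [-4.0, 14.3, 0.9]
opening: -0.0005
finger_force: 7.5
```

The rail has stopped dead and the force is rising, so it is home. Back off, rise, and travel to above the pin.

```bash
python3 -m inch '[{"x":0,"y":-15,"z":0,"ax":0,"ay":0,"az":0},{"x":0,"y":-35,"z":-5,"ax":0,"ay":0,"az":0},{"x":0,"y":-40,"z":-45,"ax":0,"ay":0,"az":0},{"x":0,"y":-40,"z":-85,"ax":0,"ay":0,"az":0},{"x":0,"y":-40,"z":-125,"ax":0,"ay":0,"az":0},{"x":0,"y":-40,"z":-165,"ax":0,"ay":0,"az":0},{"x":0,"y":-20,"z":-200,"ax":0,"ay":0,"az":0},{"x":0,"y":20,"z":-210,"ax":0,"ay":0,"az":0}]' 0.4
python3 - <<'E'
from h import *
delta(.557,-.3395,.28);
im,d=snap("top");P=pts("top",d);q=P[235:290,120:245].reshape(-1,3);q=q[abs(q[:,2]-.104)<.004]
c,s=np.cos(th),np.sin(th);e=(q[:,:2]-H)*1000;print("rail post-y max",np.percentile(-s*e[:,0]+c*e[:,1],[99,99.8,100]))
E
```

```text
time: 5.45
position: [0.4584, 0.2582, 0.286]
ee_rot: [-0.002, 0.997, 0.082, 0.005]
force: [1.7, -1.7, -1.3]
opening: 0.0598
finger_force: 0.0
tool d mm [-1.000e-01  6.058e+02  4.500e+00] az 0.22 z axis [ 0.009  0.004 -1.   ] t 5.45 pos [0.4584356  0.25818189 0.28601385] F [ 1.7 -1.7 -1.3]
rail post-y max [234.70282495 236.01918513 236.78998614]
```

```bash
python3 -m inch '[{"x":0,"y":606,"z":4,"ax":0,"ay":0,"az":0},{"x":0,"y":606,"z":4,"ax":0,"ay":0,"az":0},{"x":0,"y":606,"z":4,"ax":0,"ay":0,"az":0},{"x":0,"y":606,"z":4,"ax":0,"ay":0,"az":0},{"x":0,"y":606,"z":4,"ax":0,"ay":0,"az":0},{"x":0,"y":606,"z":4,"ax":0,"ay":0,"az":0},{"x":0,"y":606,"z":4,"ax":0,"ay":0,"az":0},{"x":0,"y":606,"z":4,"ax":0,"ay":0,"az":0},{"x":0,"y":606,"z":4,"ax":0,"ay":0,"az":0},{"x":0,"y":606,"z":4,"ax":0,"ay":0,"az":0},{"x":0,"y":606,"z":4,"ax":0,"ay":0,"az":0},{"x":0,"y":606,"z":4,"ax":0,"ay":0,"az":0}]'
python3 - <<'E'
from h import *
delta(.557,-.3395,.25);
# pin position check: side and top images, orange mask
S=np.load("side0.npz")["im"];T=np.load("top0.npz")["im"]
for n,im,(a,b,e,f) in(("side",S,(258,297,322,352)),("top",T,(205,240,432,470))):
    h=cv2.cvtColor(im,cv2.COLOR_RGB2HSV)[a:b,e:f]
    print(n);print(h[::4,::3,0]);print(h[::4,::3,1])
E
```

```text
time: 6.5
position: [0.5339, -0.2405, 0.2759]
ee_rot: [-0.0, 0.997, 0.079, -0.001]
force: [0.8, -0.8, 0.1]
opening: 0.0598
finger_force: 0.0
tool d mm [  7.2 101.4  25.8] az -0.04 z axis [-0.003  0.    -1.   ] t 6.5 pos [ 0.53393012 -0.24049873  0.27590418] F [ 0.8 -0.8  0.1]
side
[[13  6 23 25 23 21 14 14 14 14]
 [13 18 23 25 25 23 16 14 13 13]
 [23 24 23 16 15 14 13 14 14 14]
 [23 24 25 13 13 13 12 21 14 13]
 [23 23 25 14 14 13 13 23 18 14]
 [23 23 23 14 13 13 14 23 23 15]
 [24 23 24 11 14 14 14 25 24 23]
 [24 24 23 10  3  8 12 25 25 23]
 [21 24 23 23 23 25 23 22 26 24]
 [16 24 24 22 23 24 24 22 24 25]]
[[160  23  85  85  93 105 157 161 162 166]
 [ 74 107  93  84  83  90 131 160 162 161]
 [ 89  80  92 135 165 166 152 156 159 166]
 [ 88  89  83 155 153 155 154 105 167 162]
 [ 90  92  80 146 152 151 151  91 121 167]
 [ 92  86  90 148 150 150 150  92  91 148]
 [ 85  93  93 106 151 149 123  81  88  94]
 [ 85  87  93  50  13  16  65  78  85  88]
 [109  86  89  88  97  83  94  89  77  85]
 [128  89  84  92  94  81  87  96  84  80]]
top
[[13 13 12 13 13 13 12 13 12 12 12 12 12]
 [12 12 12 13 12 12 12 12 11 14 15 13 12]
 [18 18 18 18 18 18 19 19 19 18 19 12 12]
 [19 19 19 19 19 20 12 12 10 20 20 12 13]
 [18 18 19 12 12 12 12 13 13 11 18 13 12]
 [18 18 16 13 13 12 13 13 12 11 19 22 90]
 [21 20 19 86 12 13 11 13 16 19 19 18 13]
 [19 18 19 18 18 19 18 18 18 18 18 19 13]
 [18 18 18 19 19 19 19 19 19 19 19 19 12]]
[[175 176 176 178 178 178 175 176 175 178 174 176 176]
 [177 178 179 183 183 183 187 191 194 165 143 177 176]
 [117 116 118 115 113 113 114 110 110 113 111 182 179]
 [108 109 108 108 109 103 177 187 213 103 103 189 178]
 [112 112 110   9 190 177 175 173 177 187 117 168 187]
 [117 116 106 141 177 175 178 177 177 196 111  89 255]
 [106 106 110  12 208 184 190 162 139 109 111 115 179]
 [113 111 111 114 117 115 112 114 114 116 115 112 178]
 [114 113 111 111 111 110 111 110 110 110 111 108 185]]
```

```bash
python3 -m inch '[{"x":7,"y":40,"z":10,"ax":0,"ay":0,"az":0},{"x":7,"y":80,"z":20,"ax":0,"ay":0,"az":0},{"x":7,"y":102,"z":25,"ax":0,"ay":0,"az":0},{"x":7,"y":102,"z":25,"ax":0,"ay":0,"az":0},{"x":7,"y":102,"z":50,"ax":0,"ay":0,"az":0},{"x":7,"y":102,"z":75,"ax":0,"ay":0,"az":0},{"x":7,"y":102,"z":95,"ax":0,"ay":0,"az":0},{"x":7,"y":102,"z":112,"ax":0,"ay":0,"az":0},{"x":7,"y":102,"z":122,"ax":0,"ay":0,"az":0},{"x":7,"y":102,"z":128,"ax":0,"ay":0,"az":0},{"x":7,"y":102,"z":132,"ax":0,"ay":0,"az":0},{"x":7,"y":102,"z":132,"ax":0,"ay":0,"az":0}]'
python3 - <<'E'
from h import *
delta(.557,-.340,.143)
im,d=snap("side");cv2.imwrite("pics/s1.png",cv2.resize(im[...,::-1][180:340,220:420],None,fx=3,fy=3,interpolation=2))
E
```

```text
time: 7.5
position: [0.5581, -0.3373, 0.1447]
ee_rot: [-0.0, 0.997, 0.08, -0.0]
force: [-0.3, 0.1, -0.1]
opening: 0.0597
finger_force: 0.0
tool d mm [-1.5  2.5  1.7] az 0.01 z axis [-0.001  0.    -1.   ] t 7.5 pos [ 0.5581287  -0.33726969  0.14466675] F [-0.3  0.1 -0.1]
```

View pics/s1.png

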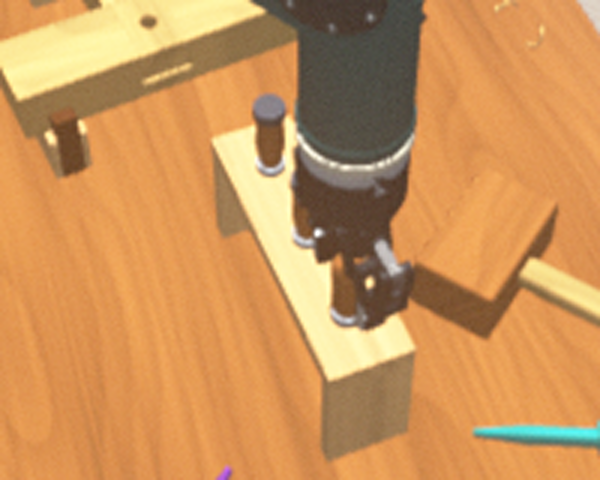

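The near finger is at crop (382,290), the pin handle at (347,290) and its collar at (345,312). I check this alignment by projecting points.

```bash
cat >> h.py <<'E'
def proj(name,p):
    c=camera_model(name);K=np.array(c["intrinsics"]);T=np.linalg.inv(np.array(c["world_from_camera"]))
    q=T[:3,:3]@np.array(p)+T[:3,3];x=q[:2]/q[2];x=x*(1+c["k1"]*(x@x));return np.round(K[:2,:2]@x+K[:2,2],1)
E
python3 - <<'E'
from h import *
cr=lambda p:(proj("side",p)-[220,180])*3
print("pin collar top",cr([.557,-.340,.132]),"handle mid",cr([.557,-.340,.16]),"finger tip",cr([.564,-.374,.1447]), "finger -.030",cr([.564,-.374,.175]),"stand corner",cr([.5]+[-.39,.122]))
for n in("side0","side"):
  im=np.load("side0.npz")["im"] if n=="side0" else snap("side")[0]
  h=cv2.cvtColor(im,cv2.COLOR_RGB2HSV)
  m=(h[...,0]<18)&(h[...,0]>8)&(h[...,1]>125)
  for r in range(262,288,3):
    c=[x for x in np.where(m[r,315:362])[0]+315];print(r,c[:1],c[-1:],len(c),end=" | ")
  print()
E
```

```text
pin collar top [346.5 306. ] handle mid [347.1 284.4] finger tip [371.1 330.9] finger -.030 [372.3 307.5] stand corner [294.6 389.1]
262 [np.int64(340)] [np.int64(361)] 22 | 265 [np.int64(332)] [np.int64(361)] 29 | 268 [np.int64(330)] [np.int64(361)] 31 | 271 [np.int64(331)] [np.int64(361)] 28 | 274 [np.int64(330)] [np.int64(361)] 27 | 277 [np.int64(330)] [np.int64(361)] 26 | 280 [np.int64(315)] [np.int64(361)] 24 | 283 [np.int64(315)] [np.int64(361)] 18 | 286 [np.int64(315)] [np.int64(361)] 13 | 
262 [np.int64(328)] [np.int64(361)] 17 | 265 [np.int64(328)] [np.int64(361)] 22 | 268 [np.int64(330)] [np.int64(361)] 10 | 271 [np.int64(330)] [np.int64(361)] 12 | 274 [np.int64(330)] [np.int64(361)] 15 | 277 [np.int64(331)] [np.int64(361)] 21 | 280 [np.int64(315)] [np.int64(361)] 23 | 283 [np.int64(315)] [np.int64(361)] 17 | 286 [np.int64(315)] [np.int64(361)] 13 |
```

```bash
python3 -m inch '[{"x":-1.5,"y":2.5,"z":1,"ax":0,"ay":0,"az":0},{"x":-1.5,"y":2.5,"z":1,"ax":0,"ay":0,"az":0},{"x":-1.5,"y":2.5,"z":1,"ax":0,"ay":0,"az":0}]'
python3 -m inch '[{"x":0,"y":0,"z":0,"ax":0,"ay":0,"az":0},{"x":0,"y":0,"z":0,"ax":0,"ay":0,"az":0},{"x":0,"y":0,"z":0,"ax":0,"ay":0,"az":0},{"x":0,"y":0,"z":0,"ax":0,"ay":0,"az":0},{"x":0,"y":0,"z":0,"ax":0,"ay":0,"az":0},{"x":0,"y":0,"z":0,"ax":0,"ay":0,"az":0},{"x":0,"y":0,"z":0,"ax":0,"ay":0,"az":0}]' -1
```

```text
time: 7.85
position: [0.5575, -0.3407, 0.1447]
ee_rot: [0.0, 0.997, 0.08, 0.0]
force: [-0.3, -0.2, 0.2]
opening: 0.0598
finger_force: 0.0
time: 8.43
position: [0.5574, -0.3402, 0.1443]
ee_rot: [-0.0, 0.997, 0.08, 0.0]
force: [-1.4, -0.1, 4.4]
opening: 0.0246
finger_force: 58.7
```

```bash
python3 -m inch '[{"x":0,"y":0,"z":-4,"ax":0,"ay":0,"az":0},{"x":0,"y":0,"z":-10,"ax":0,"ay":0,"az":0},{"x":0,"y":0,"z":-20,"ax":0,"ay":0,"az":0},{"x":0,"y":0,"z":-35,"ax":0,"ay":0,"az":0},{"x":0,"y":0,"z":-55,"ax":0,"ay":0,"az":0},{"x":0,"y":0,"z":-80,"ax":0,"ay":0,"az":0},{"x":0,"y":0,"z":-105,"ax":0,"ay":0,"az":0},{"x":0,"y":0,"z":-130,"ax":0,"ay":0,"az":0},{"x":0,"y":0,"z":-155,"ax":0,"ay":0,"az":0},{"x":0,"y":0,"z":-175,"ax":0,"ay":0,"az":0},{"x":0,"y":0,"z":-185,"ax":0,"ay":0,"az":0},{"x":0,"y":0,"z":-185,"ax":0,"ay":0,"az":0}]'
python3 - <<'E'
from h import *
delta(.491,.0295,.335)
delta(*(np.array([.491,.0295])+.06*np.array([-.159,-.987])),.335)
im,d=snap("side");cv2.imwrite("pics/s2.png",cv2.resize(im[...,::-1][100:300,240:440],None,fx=3,fy=3,interpolation=2))
E
```

```text
time: 9.43
position: [0.5585, -0.3412, 0.3326]
ee_rot: [0.002, 0.997, 0.08, 0.002]
force: [0.2, 0.1, -0.8]
opening: 0.0246
finger_force: 58.8
tool d mm [  -7.6 -376.7   -4.1] az 0.0 z axis [ 0.005 -0.004 -1.   ] t 9.4333 pos [ 0.55847414 -0.34115087  0.3325524 ] F [ 0.2  0.1 -0.8]
tool d mm [ -26.5 -319.7   -3.9] az 0.0 z axis [ 0.005 -0.004 -1.   ] t 9.4333 pos [ 0.55847414 -0.34115087  0.3325524 ] F [ 0.2  0.1 -0.8]
```

View pics/s2.png

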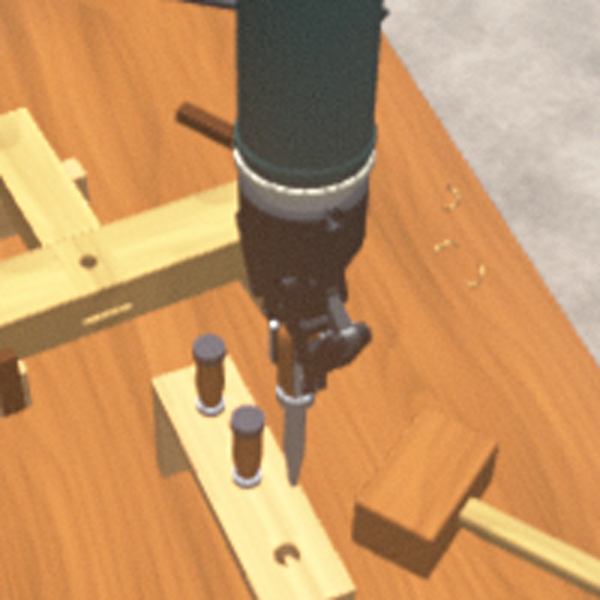

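The pin is held upright with its tip at crop (293,485), both chisels stayed in place, and the rail is flush with the post. Carry it over the hole.

```bash
python3 -m inch '[{"x":0,"y":-20,"z":0,"ax":0,"ay":0,"az":0},{"x":-2,"y":-55,"z":0,"ax":0,"ay":0,"az":0},{"x":-3,"y":-95,"z":0,"ax":0,"ay":0,"az":0},{"x":-4,"y":-135,"z":0,"ax":0,"ay":0,"az":0},{"x":-5,"y":-175,"z":0,"ax":0,"ay":0,"az":0},{"x":-6,"y":-215,"z":0,"ax":0,"ay":0,"az":0},{"x":-7,"y":-255,"z":0,"ax":0,"ay":0,"az":0},{"x":-8,"y":-295,"z":0,"ax":0,"ay":0,"az":0},{"x":-8,"y":-330,"z":10,"ax":0,"ay":0,"az":0},{"x":-8,"y":-360,"z":30,"ax":0,"ay":0,"az":0},{"x":-8,"y":-376,"z":60,"ax":0,"ay":0,"az":0},{"x":-8,"y":-376,"z":80,"ax":0,"ay":0,"az":0}]'
python3 -m inch '[{"x":0,"y":0,"z":5,"ax":0,"ay":0,"az":0},{"x":0,"y":0,"z":8,"ax":0,"ay":0,"az":0},{"x":0,"y":0,"z":8,"ax":0,"ay":0,"az":0}]'
python3 - <<'E'
from h import *
delta(.491,.0295,.2343)
a,_=snap("side");b,_=snap("top")
p=sense()["position"];print("expected tip side",proj("side",p-[0,0,.1203]),"top",proj("top",p-[0,0,.1203]),"hole side",proj("side",[.491,.0295,.104]))
s=cv2.resize(a[...,::-1][110:210,220:320],None,fx=5,fy=5,interpolation=2);t=cv2.resize(b[...,::-1][205:285,230:300],None,fx=4,fy=6.25,interpolation=2)
cv2.imwrite("pics/st3.png",np.hstack([s,t]))
E
```

```text
time: 10.48
position: [0.4863, 0.0332, 0.2457]
ee_rot: [-0.001, 0.997, 0.081, -0.002]
force: [-0.9, -0.4, -2.1]
opening: 0.0247
finger_force: 59.2
time: 10.73
position: [0.4893, 0.0293, 0.2404]
ee_rot: [-0.0, 0.997, 0.08, -0.001]
force: [0.0, -0.6, -1.0]
opening: 0.0245
finger_force: 59.2
tool d mm [1.7 0.  6.1] az -0.03 z axis [-0.002  0.    -1.   ] t 10.7333 pos [0.48932771 0.02927921 0.24035293] F [ 0.  -0.6 -1. ]
expected tip side [268.6 182.4] top [272.3 254. ] hole side [269.2 186.8]
```

View pics/st3.png

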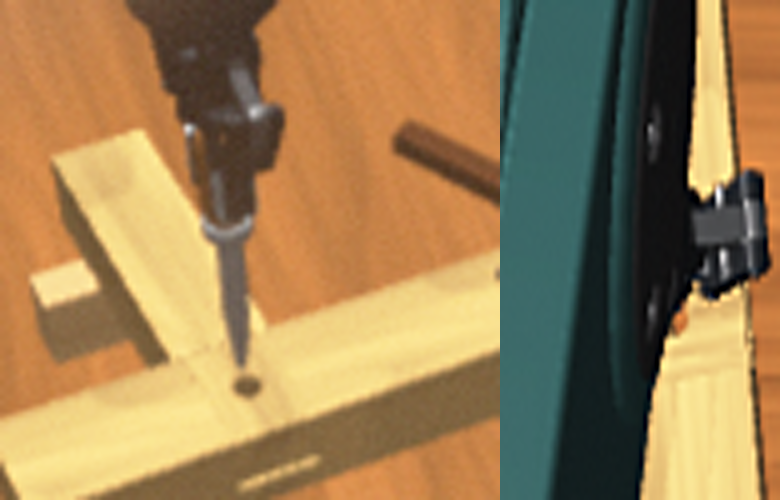

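The side view (left half) shows the tip at full-image (268.2,183.2), just above the hole at (269.2,187.2). In the top view (right half) the arm hides the hole. Enter the cheek about 11 mm deep, then feel for the walls.

```bash
python3 -m inch '[{"x":2.5,"y":-1,"z":0,"ax":0,"ay":0,"az":0},{"x":2.5,"y":-1,"z":0,"ax":0,"ay":0,"az":0},{"x":2.5,"y":-1,"z":5,"ax":0,"ay":0,"az":0},{"x":2.5,"y":-1,"z":10,"ax":0,"ay":0,"az":0},{"x":2.5,"y":-1,"z":14,"ax":0,"ay":0,"az":0},{"x":2.5,"y":-1,"z":17,"ax":0,"ay":0,"az":0},{"x":2.5,"y":-1,"z":20,"ax":0,"ay":0,"az":0},{"x":2.5,"y":-1,"z":23,"ax":0,"ay":0,"az":0},{"x":2.5,"y":-1,"z":26,"ax":0,"ay":0,"az":0},{"x":2.5,"y":-1,"z":26,"ax":0,"ay":0,"az":0},{"x":2.5,"y":-1,"z":26,"ax":0,"ay":0,"az":0}]'
```

```text
time: 11.75
position: [0.4918, 0.0311, 0.2148]
ee_rot: [-0.0, 0.997, 0.08, -0.0]
force: [0.3, 0.1, -1.5]
opening: 0.0247
finger_force: 59.2
```

```bash
python3 -m inch '[{"x":0,"y":1,"z":3,"ax":0,"ay":0,"az":0},{"x":0,"y":2,"z":3,"ax":0,"ay":0,"az":0},{"x":0,"y":3,"z":3,"ax":0,"ay":0,"az":0},{"x":0,"y":4,"z":3,"ax":0,"ay":0,"az":0},{"x":0,"y":5,"z":3,"ax":0,"ay":0,"az":0},{"x":0,"y":5,"z":3,"ax":0,"ay":0,"az":0}]'
python3 -m inch '[{"x":0,"y":-2,"z":0,"ax":0,"ay":0,"az":0},{"x":0,"y":-4,"z":0,"ax":0,"ay":0,"az":0},{"x":0,"y":-6,"z":0,"ax":0,"ay":0,"az":0},{"x":0,"y":-8,"z":0,"ax":0,"ay":0,"az":0},{"x":0,"y":-9,"z":0,"ax":0,"ay":0,"az":0},{"x":0,"y":-9,"z":0,"ax":0,"ay":0,"az":0}]'
```

```text
time: 12.25
position: [0.4929, 0.0259, 0.2121]
ee_rot: [0.0, 0.997, 0.08, 0.0]
force: [0.2, -0.2, -2.2]
opening: 0.0245
finger_force: 59.2
time: 12.75
position: [0.4915, 0.0341, 0.2121]
ee_rot: [0.001, 0.997, 0.08, 0.0]
force: [-0.2, -4.9, -2.3]
opening: 0.0244
finger_force: 59.3
```

```bash
python3 -m inch '[{"x":0,"y":4,"z":0,"ax":0,"ay":0,"az":0},{"x":0,"y":7,"z":0,"ax":0,"ay":0,"az":0},{"x":0,"y":9.5,"z":0,"ax":0,"ay":0,"az":0},{"x":0,"y":10.5,"z":0,"ax":0,"ay":0,"az":0},{"x":0,"y":10.5,"z":0,"ax":0,"ay":0,"az":0}]'
python3 -c "
from h import *;delta(.491,.0295,.2)"
python3 -m inch '[{"x":0,"y":-4,"z":0,"ax":0,"ay":0,"az":0},{"x":0,"y":-8,"z":0,"ax":0,"ay":0,"az":0},{"x":0,"y":-8.5,"z":0,"ax":0,"ay":0,"az":0},{"x":0,"y":-8.5,"z":0,"ax":0,"ay":0,"az":0}]'
```

```text
time: 13.17
position: [0.4929, 0.0249, 0.212]
ee_rot: [-0.001, 0.997, 0.079, -0.0]
force: [0.1, 0.3, -1.9]
opening: 0.0245
finger_force: 59.7
tool d mm [-1.1 -4.9 12. ] az -0.04 z axis [-0.     0.001 -1.   ] t 13.1667 pos [0.49285027 0.02485717 0.21196219] F [ 0.1  0.3 -1.9]
time: 13.5
position: [0.4916, 0.0331, 0.2121]
ee_rot: [0.0, 0.997, 0.08, 0.0]
force: [1.6, -1.4, -0.7]
opening: 0.0249
finger_force: 59.5
```

```bash
python3 -m inch '[{"x":0,"y":4,"z":0,"ax":0,"ay":0,"az":0},{"x":0,"y":8,"z":0,"ax":0,"ay":0,"az":0},{"x":0,"y":9.5,"z":0,"ax":0,"ay":0,"az":0},{"x":0,"y":10.5,"z":0,"ax":0,"ay":0,"az":0},{"x":0,"y":10.5,"z":0,"ax":0,"ay":0,"az":0},{"x":0,"y":10.5,"z":0,"ax":0,"ay":0,"az":0}]'
```

```text
time: 14.0
position: [0.4929, 0.0237, 0.212]
ee_rot: [-0.001, 0.997, 0.079, -0.0]
force: [-0.7, 4.7, -0.0]
opening: 0.0246
finger_force: 60.4
```

```bash
python3 -m inch '[{"x":0,"y":-3,"z":0,"ax":0,"ay":0,"az":0},{"x":0,"y":-6.2,"z":0,"ax":0,"ay":0,"az":0},{"x":2,"y":-6.2,"z":0,"ax":0,"ay":0,"az":0},{"x":4,"y":-6.2,"z":0,"ax":0,"ay":0,"az":0},{"x":5,"y":-6.2,"z":0,"ax":0,"ay":0,"az":0},{"x":6,"y":-6.2,"z":0,"ax":0,"ay":0,"az":0},{"x":6,"y":-6.2,"z":0,"ax":0,"ay":0,"az":0}]'
python3 -m inch '[{"x":-4,"y":0,"z":0,"ax":0,"ay":0,"az":0},{"x":-8,"y":0,"z":0,"ax":0,"ay":0,"az":0},{"x":-10,"y":0,"z":0,"ax":0,"ay":0,"az":0},{"x":-11,"y":0,"z":0,"ax":0,"ay":0,"az":0},{"x":-12,"y":0,"z":0,"ax":0,"ay":0,"az":0},{"x":-12,"y":0,"z":0,"ax":0,"ay":0,"az":0}]'
```

```text
time: 14.58
position: [0.4972, 0.0296, 0.2118]
ee_rot: [0.0, 0.997, 0.08, -0.001]
force: [-4.0, -1.1, 0.7]
opening: 0.0246
finger_force: 59.9
time: 15.08
position: [0.4869, 0.0278, 0.2123]
ee_rot: [-0.0, 0.997, 0.08, 0.001]
force: [1.1, -0.0, -1.5]
opening: 0.0246
finger_force: 59.6
```

```bash
python3 -m inch '[{"x":5,"y":-2,"z":0,"ax":0,"ay":0,"az":0},{"x":11.5,"y":-2,"z":0,"ax":0,"ay":0,"az":0},{"x":11.5,"y":-2,"z":0,"ax":0,"ay":0,"az":0},{"x":11.5,"y":-2,"z":2,"ax":0,"ay":0,"az":0},{"x":11.5,"y":-2,"z":4,"ax":0,"ay":0,"az":0},{"x":11.5,"y":-2,"z":6,"ax":0,"ay":0,"az":0},{"x":11.5,"y":-2,"z":8,"ax":0,"ay":0,"az":0},{"x":11.5,"y":-2,"z":10,"ax":0,"ay":0,"az":0},{"x":11.5,"y":-2,"z":11,"ax":0,"ay":0,"az":0},{"x":11.5,"y":-2,"z":12,"ax":0,"ay":0,"az":0},{"x":11.5,"y":-2,"z":12,"ax":0,"ay":0,"az":0}]'
python3 -c "
from h import *;delta(.4912,.0307,.2)"
```

```text
time: 16.0
position: [0.4968, 0.0315, 0.1997]
ee_rot: [0.0, 0.997, 0.08, -0.001]
force: [-2.3, -2.7, -1.1]
opening: 0.0249
finger_force: 59.6
tool d mm [-5.7 -0.1 -0.3] az 0.0 z axis [-0.001 -0.    -1.   ] t 16.0 pos [0.49681406 0.03149728 0.19969398] F [-2.3 -2.7 -1.1]
```

I overcorrected x (I should have gone half as far), so I bring it back.

```bash
python3 -m inch '[{"x":-3,"y":0,"z":0,"ax":0,"ay":0,"az":0},{"x":-5.7,"y":0,"z":0,"ax":0,"ay":0,"az":0},{"x":-5.7,"y":0,"z":0,"ax":0,"ay":0,"az":0},{"x":-5.7,"y":0,"z":0,"ax":0,"ay":0,"az":0}]'
```

```text
time: 16.33
position: [0.4922, 0.031, 0.2003]
ee_rot: [-0.0, 0.997, 0.08, 0.001]
force: [-0.1, 0.4, -1.5]
opening: 0.0248
finger_force: 59.5
```

```bash
python3 -m inch '[{"x":-0.7,"y":0,"z":2,"ax":0,"ay":0,"az":0},{"x":-0.7,"y":0.2,"z":4,"ax":0,"ay":0,"az":0},{"x":-0.7,"y":0.4,"z":6,"ax":0,"ay":0,"az":0},{"x":-0.7,"y":0.6,"z":8,"ax":0,"ay":0,"az":0},{"x":-0.7,"y":0.8,"z":10,"ax":0,"ay":0,"az":0},{"x":-0.7,"y":1,"z":12,"ax":0,"ay":0,"az":0},{"x":-0.7,"y":1.2,"z":13.5,"ax":0,"ay":0,"az":0},{"x":-0.7,"y":1.4,"z":15,"ax":0,"ay":0,"az":0},{"x":-0.7,"y":1.5,"z":16,"ax":0,"ay":0,"az":0},{"x":-0.7,"y":1.5,"z":16,"ax":0,"ay":0,"az":0}]'
```

```text
time: 17.17
position: [0.4917, 0.0294, 0.184]
ee_rot: [-0.0, 0.997, 0.08, 0.0]
force: [2.8, 2.5, -0.9]
opening: 0.0247
finger_force: 59.7
```

```bash
python3 -m inch '[{"x":0.5,"y":-0.3,"z":1,"ax":0,"ay":0,"az":0},{"x":0.5,"y":-0.3,"z":2.5,"ax":0,"ay":0,"az":0},{"x":0.5,"y":-0.3,"z":4,"ax":0,"ay":0,"az":0},{"x":0.5,"y":-0.3,"z":5.5,"ax":0,"ay":0,"az":0},{"x":0.5,"y":-0.3,"z":7,"ax":0,"ay":0,"az":0},{"x":0.5,"y":-0.3,"z":8.5,"ax":0,"ay":0,"az":0},{"x":0.5,"y":-0.3,"z":10,"ax":0,"ay":0,"az":0},{"x":0.5,"y":-0.3,"z":10,"ax":0,"ay":0,"az":0}]'
```

```text
time: 17.83
position: [0.4922, 0.0297, 0.1741]
ee_rot: [-0.0, 0.997, 0.08, 0.0]
force: [2.5, 2.9, 3.3]
opening: 0.0244
finger_force: 60.2
```

```bash
python3 -m inch '[{"x":0.5,"y":-0.4,"z":1,"ax":0,"ay":0,"az":0},{"x":0.5,"y":-0.4,"z":2,"ax":0,"ay":0,"az":0},{"x":0.5,"y":-0.4,"z":3,"ax":0,"ay":0,"az":0},{"x":0.5,"y":-0.4,"z":4,"ax":0,"ay":0,"az":0},{"x":0.5,"y":-0.4,"z":5,"ax":0,"ay":0,"az":0},{"x":0.5,"y":-0.4,"z":6,"ax":0,"ay":0,"az":0},{"x":0.5,"y":-0.4,"z":7,"ax":0,"ay":0,"az":0},{"x":0.5,"y":-0.4,"z":8,"ax":0,"ay":0,"az":0}]'
```

```text
time: 18.5
position: [0.4929, 0.03, 0.1672]
ee_rot: [0.0, 0.997, 0.08, 0.001]
force: [-1.0, 2.8, 15.3]
opening: 0.0247
finger_force: 61.1
```

```bash
python3 -m inch '[{"x":0,"y":0,"z":1.2,"ax":0,"ay":0,"az":0},{"x":0,"y":0,"z":2.4,"ax":0,"ay":0,"az":0},{"x":0,"y":0,"z":3.6,"ax":0,"ay":0,"az":0},{"x":0,"y":0,"z":4.8,"ax":0,"ay":0,"az":0},{"x":0,"y":0,"z":6,"ax":0,"ay":0,"az":0},{"x":0,"y":0,"z":7.2,"ax":0,"ay":0,"az":0},{"x":0,"y":0,"z":8.4,"ax":0,"ay":0,"az":0},{"x":0,"y":0,"z":9.6,"ax":0,"ay":0,"az":0},{"x":0,"y":0,"z":10.8,"ax":0,"ay":0,"az":0},{"x":0,"y":0,"z":12,"ax":0,"ay":0,"az":0}]'
```

```text
time: 19.33
position: [0.4929, 0.03, 0.1556]
ee_rot: [0.0, 0.997, 0.08, 0.001]
force: [-1.4, 2.2, 19.1]
opening: 0.0249
finger_force: 61.8
```

```bash
python3 -m inch '[{"x":0,"y":0,"z":1.2,"ax":0,"ay":0,"az":0},{"x":0,"y":0,"z":2.4,"ax":0,"ay":0,"az":0},{"x":0,"y":0,"z":3.6,"ax":0,"ay":0,"az":0},{"x":0,"y":0,"z":4.8,"ax":0,"ay":0,"az":0},{"x":0,"y":0,"z":6,"ax":0,"ay":0,"az":0},{"x":0,"y":0,"z":7.2,"ax":0,"ay":0,"az":0},{"x":0,"y":0,"z":8.4,"ax":0,"ay":0,"az":0},{"x":0,"y":0,"z":9.6,"ax":0,"ay":0,"az":0},{"x":0,"y":0,"z":10.8,"ax":0,"ay":0,"az":0},{"x":0,"y":0,"z":12,"ax":0,"ay":0,"az":0}]'
```

```text
time: 20.17
position: [0.4928, 0.0299, 0.1438]
ee_rot: [0.0, 0.997, 0.08, 0.001]
force: [-2.5, 3.7, 21.5]
opening: 0.0248
finger_force: 61.9
```

```bash
python3 -m inch '[{"x":0,"y":0,"z":1.2,"ax":0,"ay":0,"az":0},{"x":0,"y":0,"z":2.4,"ax":0,"ay":0,"az":0},{"x":0,"y":0,"z":3.6,"ax":0,"ay":0,"az":0},{"x":0,"y":0,"z":4.8,"ax":0,"ay":0,"az":0},{"x":0,"y":0,"z":6,"ax":0,"ay":0,"az":0},{"x":0,"y":0,"z":7.2,"ax":0,"ay":0,"az":0},{"x":0,"y":0,"z":8.4,"ax":0,"ay":0,"az":0},{"x":0,"y":0,"z":9.6,"ax":0,"ay":0,"az":0}]'
```

```text
time: 20.83
position: [0.4926, 0.03, 0.1342]
ee_rot: [0.0, 0.997, 0.08, 0.001]
force: [-4.0, 3.3, 23.1]
opening: 0.0249
finger_force: 62.1
```

```bash
python3 -m inch '[{"x":-0.3,"y":-0.2,"z":1,"ax":0,"ay":0,"az":0},{"x":-0.5,"y":-0.3,"z":2,"ax":0,"ay":0,"az":0},{"x":-0.5,"y":-0.3,"z":3,"ax":0,"ay":0,"az":0},{"x":-0.5,"y":-0.3,"z":4,"ax":0,"ay":0,"az":0},{"x":-0.5,"y":-0.3,"z":5,"ax":0,"ay":0,"az":0},{"x":-0.5,"y":-0.3,"z":6,"ax":0,"ay":0,"az":0}]'
```

```text
time: 21.33
position: [0.4924, 0.03, 0.1283]
ee_rot: [0.0, 0.997, 0.08, 0.001]
force: [-3.2, 2.8, 23.3]
opening: 0.0244
finger_force: 62.1
```

```bash
python3 -m inch '[{"x":0,"y":0,"z":0.4,"ax":0,"ay":0,"az":0},{"x":0,"y":0,"z":0.8,"ax":0,"ay":0,"az":0},{"x":0,"y":0,"z":1.2,"ax":0,"ay":0,"az":0}]'
```

```text
time: 21.58
position: [0.4924, 0.03, 0.1272]
ee_rot: [0.0, 0.997, 0.08, 0.001]
force: [-2.6, 2.4, 23.9]
opening: 0.0247
finger_force: 62.1
```

```bash
python3 -m inch '[{"x":0,"y":0,"z":0.3,"ax":0,"ay":0,"az":0},{"x":0,"y":0,"z":0.6,"ax":0,"ay":0,"az":0},{"x":0,"y":0,"z":0.9,"ax":0,"ay":0,"az":0}]'
```

```text
time: 21.83
position: [0.4924, 0.03, 0.1263]
ee_rot: [0.0, 0.997, 0.08, 0.001]
force: [-2.4, 2.8, 24.3]
opening: 0.0246
finger_force: 62.1
```

```bash
python3 -m inch '[{"x":0,"y":0,"z":0.3,"ax":0,"ay":0,"az":0},{"x":0,"y":0,"z":0.6,"ax":0,"ay":0,"az":0}]'
```

```text
time: 22.0
position: [0.4924, 0.03, 0.1262]
ee_rot: [0.0, 0.997, 0.08, 0.001]
force: [-5.1, 2.4, 34.2]
opening: 0.0247
finger_force: 62.7
```

The collar has landed: force jumped to 34 N exactly at the predicted height. Ease off, open and rise.

```bash
python3 -m inch '[{"x":0,"y":0,"z":-0.4,"ax":0,"ay":0,"az":0},{"x":0,"y":0,"z":-0.4,"ax":0,"ay":0,"az":0},{"x":0,"y":0,"z":-0.4,"ax":0,"ay":0,"az":0}]'
python3 -m inch '[{"x":0,"y":0,"z":-0.4,"ax":0,"ay":0,"az":0},{"x":0,"y":0,"z":-0.4,"ax":0,"ay":0,"az":0},{"x":0,"y":0,"z":-0.4,"ax":0,"ay":0,"az":0},{"x":0,"y":0,"z":-0.4,"ax":0,"ay":0,"az":0},{"x":0,"y":0,"z":-0.4,"ax":0,"ay":0,"az":0},{"x":0,"y":0,"z":-0.4,"ax":0,"ay":0,"az":0}]' 0.5
python3 -m inch '[{"x":0,"y":0,"z":-5,"ax":0,"ay":0,"az":0},{"x":0,"y":0,"z":-20,"ax":0,"ay":0,"az":0},{"x":0,"y":0,"z":-45,"ax":0,"ay":0,"az":0},{"x":0,"y":0,"z":-75,"ax":0,"ay":0,"az":0},{"x":0,"y":0,"z":-110,"ax":0,"ay":0,"az":0},{"x":0,"y":0,"z":-130,"ax":0,"ay":0,"az":0},{"x":0,"y":80,"z":-140,"ax":0,"ay":0,"az":0},{"x":0,"y":120,"z":-140,"ax":0,"ay":0,"az":0},{"x":0,"y":160,"z":-140,"ax":0,"ay":0,"az":0},{"x":0,"y":200,"z":-140,"ax":0,"ay":0,"az":0},{"x":0,"y":200,"z":-140,"ax":0,"ay":0,"az":0}]'
python3 - <<'E'
from h import *
a,_=snap("side");b,d=snap("top");P=pts("top",d)
s=cv2.resize(a[...,::-1][110:230,200:320],None,fx=4,fy=4,interpolation=2);t=cv2.resize(b[...,::-1][205:325,200:280],None,fx=4,fy=4,interpolation=2)
cv2.imwrite("pics/end.png",np.hstack([s,t]))
q=P[225:275,245:300].reshape(-1,3);q=q[(q[:,2]>.12)&(q[:,2]<.19)];print("pin top z",q[:,2].max(),np.sort(q[:,2])[-30:].mean(),q[q[:,2]>.155].mean(0))
E
```

```text
time: 22.25
position: [0.4924, 0.03, 0.1262]
ee_rot: [0.0, 0.997, 0.08, 0.001]
force: [-3.7, 2.4, 24.2]
opening: 0.0248
finger_force: 62.0
time: 22.75
position: [0.4912, 0.0301, 0.1241]
ee_rot: [-0.0, 0.997, 0.08, -0.001]
force: [-0.6, -0.1, 0.1]
opening: 0.0641
finger_force: 0.0
time: 23.67
position: [0.5237, -0.1701, 0.2652]
ee_rot: [0.001, 0.997, 0.08, 0.0]
force: [0.6, 0.4, 0.3]
opening: 0.064
finger_force: 0.0
pin top z 0.17704131853892935 0.17485804752696874 [0.49135919 0.02904779 0.17088619]
```

View pics/end.png

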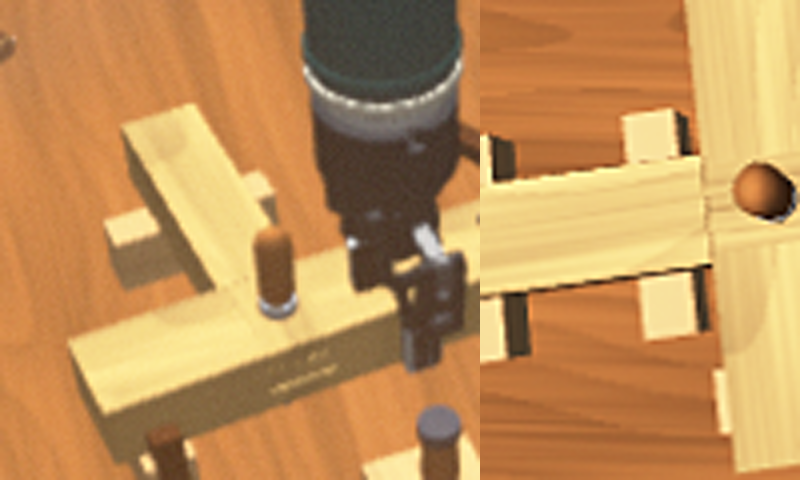

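The pin stands home in the hole, in the crop at (275,275) side and (763,190) top, with its collar on the wood. In the top crop the rail's end line near column 700-710 deserves a numeric check against the post's edge.

Run:
```python
from h import *
b,d=snap("top");g=cv2.cvtColor(b,cv2.COLOR_RGB2GRAY);P=pts("top",d)
b0=np.load("top0.npz");g0=cv2.cvtColor(b0["im"],cv2.COLOR_RGB2GRAY)
for x in(-26,-15,15,26):
  L=[proj("top",[*post(x,y),.104]) for y in range(30,64,2)]
  f=lambda im:cv2.remap(im.astype(np.float32),np.float32([[l[0] for l in L]]),np.float32([[l[1] for l in L]]),1)[0]
  print(x,np.round(f(g)).astype(int));print("  z",np.round(f(P[...,2])*1000).astype(int))
c,s=np.cos(th),np.sin(th)
for nm,D in(("before",b0["d"]),("now",d)):
  for n in range(1):
    Q=pts("top",D);L=[proj("top",[*post(0,y),.104]) for y in np.arange(225,275,1)]
    z=cv2.remap(Q[...,2].astype(np.float32),np.float32([[l[0] for l in L]]),np.float32([[l[1] for l in L]]),1)[0];print(nm,"end y",225+np.argmax(z<.09))
```

```text
-26 [198 197 199 182 184 215 225 223 221 220 220 220 220 220 219 218 216]
  z [104 103 105 105 106 105 106 104 102 104 104 103 103 103 104 105 103]
-15 [215 217 209 194 197 214 212 211 210 210 213 216 218 219 220 223 222]
  z [103 103 104 104 104 104 104 104 104 103 105 106 104 104 104 104 105]
15 [196 195 198 181 175 208 220 219 218 217 216 215 215 214 215 216 215]
  z [102 103 103 104 103 103 103 102 103 104 104 106 103 105 104 103 104]
26 [205 205 200 195 210 237 232 232 232 231 230 230 229 227 226 226 226]
  z [105 105 106 105 103 102 105 103 106 104 104 104 103 104 105 103 104]
before end y 258
now end y 235
```

There is no gap at the shoulder: height runs flat across the seam. Handing in.

```bash
python3 -c "
from plant import *
print(close_job())"
```

```text
the job is handed in; nothing more can be done
None
```

The rail is home against the post, the pin is pressed down until its collar sits on the wood and released there, and the job is handed in; the hand-in call returned no verdict.

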